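# Sort salvaged power-supply parts into their trays

### The arm

A 6-joint arm with a two-finger parallel gripper is mounted at the origin on the work surface. World frame = base frame: x ahead of the robot, y to its left, z up, the work surface at z = 0. Lengths are in mm, angles in rad, forces in N, time in s.
With the tool pointing down it reaches from about 375 to 975 mm from the base axis. Payload 3.8 kg.
Tool frame: the origin (TCP) lies midway between the tips of the shut fingers; the grasp point (between the pads) lies 19 mm behind it; z points along the fingers, y is the direction in which the jaws open and shut (so a half turn about z gives the same grasp; the last joint's range is limited). The gripper opens to 85 mm and grips with 20 to 120 N. Pads are 22 mm wide; open, the fingers measure 114 mm over their backs; the gripper's body (76 mm by 85 mm) begins 54 mm behind the grasp point. The pads swing forward as they close: fully open they stand 13 mm farther back than shut.
Start: joints at [-1.288, 0.264, 1.604, -0, 1.274, -0.037], TCP at [212.199, -640.773, 231.28] pointing down, gripper open.
Joint ranges: [-2.63, 2.63], [-0.94, 2.18], [0.31, 2.57], [-1.31, 4.45], [0, 2.66], [-2.55, 2.55]. Speed limits (rad/s): [2.57, 2.57, 3.14, 3.14, 3.14, 3.14].

### API

Orientations are given as a unit quaternion [x, y, z, w].
In Python, from workcell import r, viewer gives the robot as it stands. The module is installed in compiled form; this text tells all that it offers.
- The arm moves only by the shell command python3 -m creep 'ROWS' [FORCE]. ROWS is JSON, a list of rows, each an object with "jaw": the finger opening in m, from 0 to 0.0854; "offset": the shift along the tool's x, y, z in m, a list of three; "dr": the turn, a rotation vector about the tool's x, y, z in degrees, a list of three. In form: [{"jaw": jaw, "offset": [tx, ty, tz], "dr": [wx, wy, wz]}, ...]. A call has 1 to 8 rows; each row shifts and turns the commanded pose from where the row before left it, along the tool's axes as they then stand; what a row does not reach is not made up. A row lasts 1/12 s, in which the tool goes at most 41.7 mm and 7.16 degrees, less where a joint would pass 70% of its speed; a pose out of reach is approached as far as the arm can. A call is refused whole if a number of a shift passes 0.0417 or a number of a turn 7.16, either way. A call with a gripper value outside its range is refused whole. The fingers move at their own pace and stop on an object; FORCE is the grip in N (left out, the last holds). Time passes only in rows, so rows that do not move let the fingers close. It gives the time, the measured TCP pose, the force and the opening at its end, in the units of the state.
- r.observe(): the state, without advancing time (a new reading comes with each control period).
- viewer.read_camera(name): name is "scene" or "top" or "wrist"; returns a dict with "image" (420x560x3 uint8, blue, green, red), "fx", "fy", "cx", "cy" (pixels), "k1" (the pictures are not rectified: a ray, as slopes to the right and down, at radius r is drawn at 1 + k1 r^2 times it, then the intrinsics apply), "R" (3x3) and "t" (3): a world point X has camera coordinates R X + t; the wrist camera has in their place "hand_eye" (4x4, takes a point from camera to tool coordinates, whose origin is the TCP and whose axes are the flange's). Camera axes: x right, y down, z forward; pixel columns grow to the right and rows downward; lengths in mm; the calibration is good to about 2 mm. A picture is of the moment at which its call begins: read the wrist's pose just before it. There is no depth.
- r.close_job(): hands the job in, once; it reports no verdict.
The state is a dict: "time": time; "qpos": joint angles; "qd": joint speeds; "effort": joint torques, N m; "eef_pos": TCP position; "tcp_rot": TCP orientation; "force": force on the tool from outside, world axes, zero at the start; "wrist_torque": the same for the moment, N m; "opening": finger opening in mm.
Only numpy, scipy, OpenCV 4.12 (cv2) and the standard library are available. Lean on these libraries where they do the work, as an engineer would, in place of code of your own. Each camera call takes 0.05 s, during which the arm holds its last target. There are 200 camera calls.

### The job

Sort the five parts salvaged from the old power supply: stand the thick capacitor upright in the larger bay of the two-bay tray and the thin capacitor upright in its smaller bay, set both finned heat sinks flat on the floor of the undivided rectangular tray with their fins up, and lay the wound ring coil flat in the round dish. Let go of everything and leave it at rest.

Things in the scene. Friction and masses are not known exactly. Their poses are not given: they have to be found in the camera images.
- cap_big: The thick capacitor: an upright black cylinder with a bare aluminium top, 35 mm diameter, 55 mm tall, about 70 g, loose, standing on the bench. Origin at the centre of its underside, z up.
- cap_small: The thin capacitor: an upright black cylinder with a bare aluminium top, 22 mm diameter, 45 mm tall, about 30 g, loose, standing on the bench. Origin at the centre of its underside, z up.
- sink_big: The larger heat sink: bare aluminium, a 6 mm base plate with five upright fins, 50 mm long (x, along the fins) by 34 mm wide (y, across the fins) by 25 mm tall, about 70 g, loose, fins up; grip it across its width on the two outer fins. Any yaw. Origin at the centre of its underside, z up.
- sink_small: The smaller heat sink: bare aluminium, a 6 mm base plate with four upright fins, 38 mm long (x, along the fins) by 26 mm wide (y, across the fins) by 30 mm tall, about 50 g, loose, fins up; grip it across its width on the two outer fins. Any yaw. Origin at the centre of its underside, z up.
- coil: The ring coil: a copper-wound ring lying flat, 40 mm outer and 18 mm inner diameter, 18 mm tall, about 60 g, loose. Origin at the centre of the ring's underside, z up.
- cap_tray: The two-bay tray: grey plastic, 80 mm (x) by 146 mm (y), 18 mm tall, fixed to the bench. Floor 3 mm thick, outer walls and divider 3 mm thick and all 18 mm tall. The divider runs along x and is off centre: the larger bay is 74 mm (x) by 84 mm (y), centred at y = -28 mm; the smaller bay is 74 mm (x) by 53 mm (y), centred at y = +43.5 mm. Turned up to 0.25 rad either way. Origin at the centre of the underside, z up.
- sink_tray: The undivided rectangular tray: grey plastic, 104 mm (x) by 168 mm (y), 18 mm tall, fixed to the bench; floor and walls 3 mm thick, inside 98 by 162 mm. There is room for the two heat sinks one beyond the other along y, e.g. at y = -40 mm and y = +40 mm. Turned up to 0.25 rad either way. Origin at the centre of the underside, z up.
- dish: The round dish: grey plastic, 106 mm outer and 100 mm inner diameter, 18 mm tall, floor and wall 3 mm thick, fixed to the bench. Origin at the centre of the underside, z up.
Things that resemble listed ones, but are neither listed nor needed, are in the scene too. Leave any turquoise look-alike of the dish alone.

How it is judged (in metres and radians):
At the end, for the whole second after the job is handed in: Thick capacitor in the larger bay, thin one in the smaller, both upright; both heat sinks fins up in the undivided tray; coil flat (either face) in the dish. Each on the floor (origin under 9 mm above the tray's underside), within 0.12 rad of vertical, at rest (under 0.02 m/s) (x of cap_big in the frame of cap_tray between -0.037 and 0.037 m and y of cap_big in the frame of cap_tray between -0.07 and 0.014 m and z of cap_big in the frame of cap_tray between -0.002 and 0.009 m and angle between each of cap_big, cap_small, sink_big, sink_small's own z axis and vertical below 0.12 rad and x of cap_small in the frame of cap_tray between -0.037 and 0.037 m and y of cap_small in the frame of cap_tray between 0.017 and 0.07 m and z of cap_small in the frame of cap_tray between -0.002 and 0.009 m and x of sink_big in the frame of sink_tray between -0.049 and 0.049 m and y of sink_big in the frame of sink_tray between -0.081 and 0.081 m and z of sink_big in the frame of sink_tray between -0.002 and 0.009 m and x of sink_small in the frame of sink_tray between -0.049 and 0.049 m and y of sink_small in the frame of sink_tray between -0.081 and 0.081 m and z of sink_small in the frame of sink_tray between -0.002 and 0.009 m and horizontal distance between coil and dish below 0.034 m and ((z of coil in the frame of dish below 0.009 m and angle between coil's own z axis and vertical below 0.12 rad) or (z of coil in the frame of dish below 0.027 m and angle between coil's own z axis and vertical above 3.02 rad)) and linear speed of each of cap_big, cap_small, sink_big, sink_small, coil below 0.02 m/s); the robot touches nothing.
It also fails if it takes over 120 s, if anything falls off the work surface, if the arm or the gripper's body presses on something with over 40 N, if the wrist force passes 120 N, or if a joint passes its speed limit or range.

## Working session

There is one attempt and no reset: what is moved stays moved. The work goes in short steps, Python scripts to look and compute and a shell command to move; the robot and the scene stay as the last step left them, time stands still between calls to the robot, and variables do not carry over. Pictures are saved under pics/ and viewed, about 12 in all and at most 16, crops included, and the job is handed in when it is done.

```bash
mkdir -p pics
cat > h.py <<'E'
import numpy as np, cv2, json
from workcell import r, viewer
def snap(name,fn):
    s=r.observe(); c=viewer.read_camera(name); cv2.imwrite(f'pics/{fn}.png',c['image'])
    d={k:np.array(v).tolist() for k,v in c.items() if k!='image'}; d['pos']=np.array(s['eef_pos']).tolist(); d['rot']=np.array(s['tcp_rot']).tolist()
    json.dump(d,open(f'pics/{fn}.json','w')); return c['image']
E
python3 - <<'E'
from h import *
for n in ('top','scene'): snap(n,n)
s=r.observe(); print(s['eef_pos'],s['tcp_rot'],s['opening'],s['time'])
print(open('pics/top.json').read())
E
```

```text
[ 212.00619091 -640.15546977  230.08393299] [ 9.87243595e-01  1.59213787e-01 -1.28683262e-04 -1.01817832e-03] 85.45760316931438 0.1
{"fx": 414.5825677607388, "fy": 414.5825677607388, "cx": 274.98441037248426, "cy": 209.9846641217101, "k1": -0.05868863631945568, "R": [[0.015049587201890213, -0.9995568256305453, 0.02568389106891828], [-0.9945485966738293, -0.01761502664349678, -0.10277548195199941], [0.10318235691807762, -0.023997149241863257, -0.9943729371061412]], "t": [-1.4793600001556313, 515.2056462443967, 999.197634037054], "pos": [212.0147195989241, -640.0668400486113, 229.95865348415234], "rot": [0.987240415402622, 0.1592327705659697, -0.00013204490667988666, -0.0011267376297397712]}
```

View pics/top.png

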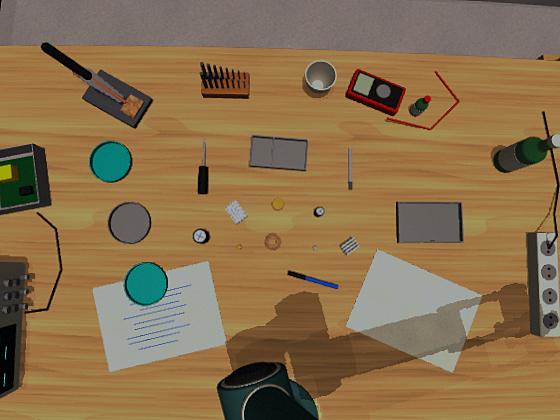

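View pics/scene.png

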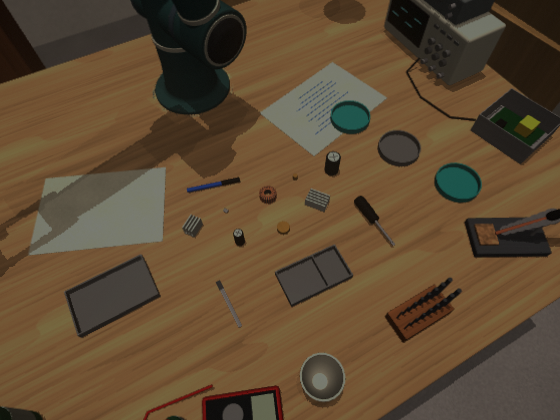

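The top picture shows:
- The grey dish at (130,222), with turquoise look-alikes at (110,161) and (146,284).
- The thick cap at (201,236) and the thin cap at (319,211).
- The big sink at (236,212) and the small sink at (349,245).
- The coil at (272,241). A yellow disc at (278,204) could be mistaken for it.
- The two-bay tray at (279,153) and the sink tray at (430,222).

One composite crop will confirm these choices.

Run:
```python
import cv2,numpy as np
i=cv2.imread('pics/top.png')
a=cv2.resize(i[195:260,180:370],None,fx=4,fy=4,interpolation=cv2.INTER_CUBIC)
b=cv2.resize(i[125:255,90:280],None,fx=2,fy=2,interpolation=cv2.INTER_CUBIC)
c=cv2.resize(i[125:255,280:470],None,fx=2,fy=2,interpolation=cv2.INTER_CUBIC)
cv2.imwrite('pics/c1.png',np.vstack([a,np.hstack([b,c])]))
```

```text
(no output)
```

View pics/c1.png

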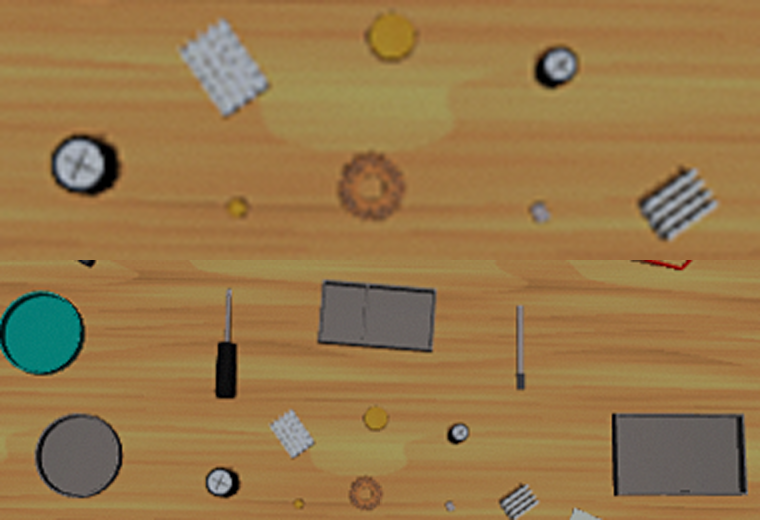

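```bash
cat >> h.py <<'E'
def w(px,py,z,fn='top'):
    d=json.load(open(f'pics/{fn}.json')); x=(px-d['cx'])/d['fx']; y=(py-d['cy'])/d['fy']
    k=d['k1']; u,v=x,y
    for _ in range(10):
        q=1+k*(u*u+v*v); u,v=x/q,y/q
    if 'R' in d: R=np.array(d['R']); o=-R.T@np.array(d['t']); ray=R.T@[u,v,1]
    else:
        from scipy.spatial.transform import Rotation as Ro
        H=np.array(d['hand_eye']); T=Ro.from_quat(d['rot']).as_matrix()
        o=T@H[:3,3]+d['pos']; ray=T@H[:3,:3]@[u,v,1]
    return (o+ray*(z-o[2])/ray[2])[:2]
E
python3 - <<'E'
from h import *
np.set_printoptions(precision=1,suppress=True)
A=lambda X,Y,z:w((X+.5)/4-.5+180,(Y+.5)/4-.5+195,z)
B=lambda X,Y,z:w((X+.5)/2-.5+90,(Y-260+.5)/2-.5+125,z)
print('capb',A(79,164,55),'caps',A(559,65,45),'coil',A(371,186,18))
def box(n,P): 
    P=np.array(P); e1=P[0]-P[1]; e2=P[1]-P[2]
    print(n,P.mean(0),[(np.linalg.norm(e).round(1),np.degrees(np.arctan2(e[1],e[0])).round(1)) for e in (e1,e2,P[2]-P[3],P[3]-P[0])])
box('sb',[A(*p,25) for p in((222,20),(181,47),(228,116),(270,85))])
box('ss',[A(*p,30) for p in((687,167),(718,203),(667,241),(638,205))])
box('ct',[B(*p,18) for p in((323,282),(435,291),(432,351),(318,342))])
box('st',[B(*p,18) for p in((613,414),(744,414),(746,495),(613,495))])
print('dish',B(79.5,456,18))
from scipy.spatial.transform import Rotation as Ro
print(Ro.from_quat(r.observe()['tcp_rot']).as_matrix())
E
```

```text
capb [447.6 187. ] caps [ 513.  -100.8] coil [438.4  12. ]
sb [510.2 103.4] [(np.float64(30.3), np.float64(-55.2)), (np.float64(51.9), np.float64(35.5)), (np.float64(32.1), np.float64(127.6)), (np.float64(50.3), np.float64(-142.5))]
ss [ 429.9 -176.5] [(np.float64(29.1), np.float64(41.3)), (np.float64(39.6), np.float64(-53.2)), (np.float64(28.2), np.float64(-140.5)), (np.float64(38.6), np.float64(128.0))]
ct [661.6   0.6] [(np.float64(143.1), np.float64(86.6)), (np.float64(77.9), np.float64(-2.5)), (np.float64(144.3), np.float64(-93.4)), (np.float64(78.0), np.float64(176.6))]
st [ 492.6 -385.2] [(np.float64(171.4), np.float64(91.1)), (np.float64(103.5), np.float64(-0.3)), (np.float64(172.3), np.float64(-89.3)), (np.float64(102.3), np.float64(179.2))]
dish [477.8 367.6]
[[ 0.9  0.3 -0. ]
 [ 0.3 -0.9  0. ]
 [ 0.  -0.  -1. ]]
```

```bash
cat > plan.py <<'E'
import sys; from h import *
from scipy.spatial.transform import Rotation as Ro
s=r.observe(); M=Ro.from_quat(s['tcp_rot']).as_matrix(); p=np.array(s['eef_pos']); np.set_printoptions(precision=1,suppress=True)
phi=np.degrees(np.arctan2(M[1,0],M[0,0]))
print('t',round(s['time'],2),'p',p,'phi',phi.round(2),'tilt',np.degrees(M[:2,2]),'open',round(s['opening'],1),'F',s['force'])
if len(sys.argv)>3:
    print('tool d mm',M.T@(np.array([float(a) for a in sys.argv[1:4]])-p))
    if len(sys.argv)>4: print('turn', phi-float(sys.argv[4]))
E
python3 -m creep '[{"jaw":0.06,"offset":[0,0,0.012],"dr":[0,0,7]},{"jaw":0.06,"offset":[0,0,0.012],"dr":[0,0,7]},{"jaw":0.06,"offset":[0,0,0.012],"dr":[0,0,7]},{"jaw":0.06,"offset":[0,0,0.012],"dr":[0,0,7]},{"jaw":0.06,"offset":[0,0,0.012],"dr":[0,0,7]},{"jaw":0.06,"offset":[0,0,0.012],"dr":[0,0,7]},{"jaw":0.06,"offset":[0,0,0.012],"dr":[0,0,7]},{"jaw":0.06,"offset":[0,0,0.012],"dr":[0,0,7]}]' 30
python3 -m creep '[{"jaw":0.06,"offset":[0,0,0],"dr":[0,0,7]},{"jaw":0.06,"offset":[0,0,0],"dr":[0,0,6.3]},{"jaw":0.06,"offset":[0,0,0],"dr":[0,0,0]},{"jaw":0.06,"offset":[0,0,0],"dr":[0,0,0]}]'
python3 plan.py 430 -176.5 130 -51
```

```text
time: 0.77
eef_pos: [212.0, -640.2, 134.0]
tcp_rot: [0.945, -0.326, -0.0, -0.001]
force: [-0.2, 0.1, 1.3]
opening: 60.0
time: 1.1
eef_pos: [212.1, -640.5, 134.8]
tcp_rot: [0.903, -0.429, -0.0, -0.0]
force: [0.2, 0.8, -0.2]
opening: 59.9
t 1.1 p [ 212.1 -640.5  134.8] phi -50.8 tilt [-0.  0.] open 59.9 F [ 0.2  0.8 -0.2]
tool d mm [-221.8 -462.1    5.1]
turn 0.20342462433498554
```

```bash
python3 -m creep '[{"jaw":0.06,"offset":[-0.0185,-0.0385,0],"dr":[0,0,0]},{"jaw":0.06,"offset":[-0.0185,-0.0385,0],"dr":[0,0,0]},{"jaw":0.06,"offset":[-0.0185,-0.0385,0],"dr":[0,0,0]},{"jaw":0.06,"offset":[-0.0185,-0.0385,0],"dr":[0,0,0]},{"jaw":0.06,"offset":[-0.0185,-0.0385,0],"dr":[0,0,0]},{"jaw":0.06,"offset":[-0.0185,-0.0385,0],"dr":[0,0,0]},{"jaw":0.06,"offset":[-0.0185,-0.0385,0],"dr":[0,0,0]},{"jaw":0.06,"offset":[-0.0185,-0.0385,0],"dr":[0,0,0]}]' >/dev/null
python3 -m creep '[{"jaw":0.06,"offset":[-0.0185,-0.0385,0],"dr":[0,0,0]},{"jaw":0.06,"offset":[-0.0185,-0.0385,0],"dr":[0,0,0]},{"jaw":0.06,"offset":[-0.0185,-0.0385,0],"dr":[0,0,0]},{"jaw":0.06,"offset":[-0.0185,-0.0385,0],"dr":[0,0,0]},{"jaw":0.06,"offset":[0,0,0],"dr":[0,0,0]},{"jaw":0.06,"offset":[0,0,0],"dr":[0,0,0]}]' >/dev/null
python3 plan.py 430 -176.5 60 -51
python3 -c "
from h import *
snap('wrist','w1'); print(open('pics/w1.json').read())"
```

```text
t 2.27 p [ 426.9 -186.8  135.7] phi -50.53 tilt [ 0. -0.] open 60.0 F [-0.1 -0.6  0.4]
tool d mm [-6.1 -8.9 75.7]
turn 0.4742855954708389
{"fx": 370.9251053676447, "fy": 370.9251053676447, "cx": 284.43027355293214, "cy": 210.92574995240764, "k1": -0.01365635243901444, "hand_eye": [[0.0005329760400175165, -0.9522656464797263, -0.30527013360479116, 77.71728138363798], [0.999999758374473, 0.00037129138090866696, 0.0005877020534071907, -0.4223409547897683], [-0.00044630430636895767, -0.30527037307484783, 0.952265614277449, -141.33581829087794], [0.0, 0.0, 0.0, 1.0]], "pos": [426.9000849650481, -186.8142413752727, 135.67445572651533], "rot": [0.9043593382282907, -0.4267716086863138, 0.00041957680482598706, 7.303347754484322e-05]}
```

View pics/w1.png

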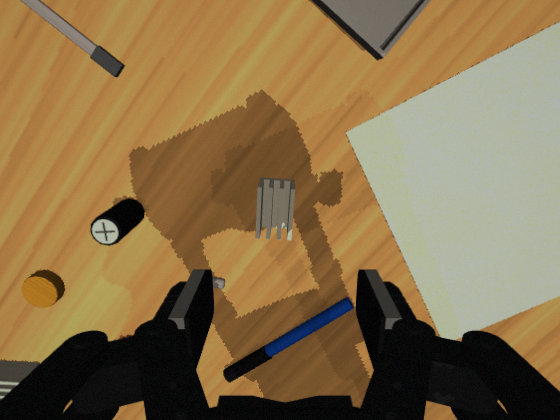

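The wrist view shows the small sink at columns 257–294 and rows 178–240, almost aligned with the image columns. I'll compute its centre.

```bash
python3 - <<'E'
from h import *
P=[w(*p,30,'w1') for p in((257,240),(292,240),(295,184),(260,184))]
P=np.array(P); print(P.mean(0),P[2]-P[1],P[3]-P[0],P[1]-P[0])
for e in (P[2]-P[1],P[3]-P[0]): print(np.degrees(np.arctan2(e[1],e[0])))
print('caps',w(106,232,45,'w1'))
E
python3 plan.py 430 -175 60 -54
```

```text
[ 430.0064493  -180.79629292] [ 24.83572506 -32.94366922] [ 23.92237122 -33.69861754] [-19.37322747 -15.97186663]
-52.987922003535154
-54.62937122036759
caps [ 512.25754525 -101.63106446]
t 2.32 p [ 426.4 -188.2  135.6] phi -50.69 tilt [ 0. -0.] open 59.9 F [ 0.5 -0.7 -0.3]
tool d mm [ -8.  -11.2  75.6]
turn 3.3081803008679316
```

```bash
python3 -m creep '[{"jaw":0.06,"offset":[0,0,0],"dr":[0,0,3]},{"jaw":0.06,"offset":[-0.005,-0.008,0.03],"dr":[0,0,0]},{"jaw":0.06,"offset":[0,0,0.03],"dr":[0,0,0]},{"jaw":0.06,"offset":[0,0,0.03],"dr":[0,0,0]},{"jaw":0.06,"offset":[0,0,0.02],"dr":[0,0,0]},{"jaw":0.06,"offset":[0,0,0.02],"dr":[0,0,0]},{"jaw":0.06,"offset":[0,0,0],"dr":[0,0,0]},{"jaw":0.06,"offset":[0,0,0],"dr":[0,0,0]}]' 30
python3 -m creep '[{"jaw":0.015,"offset":[0,0,0],"dr":[0,0,0]},{"jaw":0.015,"offset":[0,0,0],"dr":[0,0,0]},{"jaw":0.015,"offset":[0,0,0],"dr":[0,0,0]},{"jaw":0.015,"offset":[0,0,0],"dr":[0,0,0]},{"jaw":0.015,"offset":[0,0,0],"dr":[0,0,0]},{"jaw":0.015,"offset":[0,0,0],"dr":[0,0,0]},{"jaw":0.015,"offset":[0,0,0],"dr":[0,0,0]},{"jaw":0.015,"offset":[0,0,0],"dr":[0,0,0]}]' 30
python3 -m creep '[{"jaw":0.015,"offset":[0,0,0],"dr":[0,0,0]},{"jaw":0.015,"offset":[0,0,-0.02],"dr":[0,0,0]},{"jaw":0.015,"offset":[0,0,-0.03],"dr":[0,0,0]},{"jaw":0.015,"offset":[0,0,-0.03],"dr":[0,0,0]},{"jaw":0.015,"offset":[0,0,0],"dr":[0,0,0]},{"jaw":0.015,"offset":[0,0,0],"dr":[0,0,0]}]'
python3 plan.py 492.6 -420 90 0
```

```text
time: 2.98
eef_pos: [427.8, -181.0, 4.4]
tcp_rot: [0.891, -0.455, -0.002, 0.0]
force: [-0.1, 1.3, 0.1]
opening: 60.0
time: 3.65
eef_pos: [431.0, -181.1, 7.1]
tcp_rot: [0.891, -0.453, 0.002, 0.0]
force: [-1.7, -2.8, 6.8]
opening: 25.3
time: 4.15
eef_pos: [431.5, -180.8, 87.8]
tcp_rot: [0.891, -0.454, 0.003, -0.0]
force: [-0.1, -0.1, -0.4]
opening: 25.6
t 4.15 p [ 431.5 -180.8   87.8] phi -53.95 tilt [ 0.3 -0.1] open 25.6 F [-0.1 -0.1 -0.4]
tool d mm [229.3  91.4  -1.3]
turn -53.95337267070866
```

```bash
python3 -m creep '[{"jaw":0.015,"offset":[0,0,0],"dr":[0,0,-6.75]},{"jaw":0.015,"offset":[0,0,0],"dr":[0,0,-6.75]},{"jaw":0.015,"offset":[0,0,0],"dr":[0,0,-6.75]},{"jaw":0.015,"offset":[0,0,0],"dr":[0,0,-6.75]},{"jaw":0.015,"offset":[0,0,0],"dr":[0,0,-6.75]},{"jaw":0.015,"offset":[0,0,0],"dr":[0,0,-6.75]},{"jaw":0.015,"offset":[0,0,0],"dr":[0,0,-6.75]},{"jaw":0.015,"offset":[0,0,0],"dr":[0,0,-6.75]}]' >/dev/null
python3 -m creep '[{"jaw":0.015,"offset":[0.0076,0.03,0],"dr":[0,0,0]},{"jaw":0.015,"offset":[0.0076,0.03,0],"dr":[0,0,0]},{"jaw":0.015,"offset":[0.0076,0.03,0],"dr":[0,0,0]},{"jaw":0.015,"offset":[0.0076,0.03,0],"dr":[0,0,0]},{"jaw":0.015,"offset":[0.0076,0.03,0],"dr":[0,0,0]},{"jaw":0.015,"offset":[0.0076,0.03,0],"dr":[0,0,0]},{"jaw":0.015,"offset":[0.0076,0.03,0],"dr":[0,0,0]},{"jaw":0.015,"offset":[0.0076,0.03,0],"dr":[0,0,0]}]' >/dev/null
python3 -m creep '[{"jaw":0.015,"offset":[0,0,0],"dr":[0,0,0]},{"jaw":0.015,"offset":[0,0,0],"dr":[0,0,0]}]' >/dev/null
python3 plan.py 492.6 -420 10 0
```

```text
t 5.65 p [ 489.6 -420.6   83.1] phi -0.08 tilt [-0.1  0.1] open 25.4 F [-0.4 -0.  -0.2]
tool d mm [ 3.2 -0.4 73.1]
turn -0.07658963778596929
```

```bash
python3 -m creep '[{"jaw":0.015,"offset":[0.003,0,0.025],"dr":[0,0,0]},{"jaw":0.015,"offset":[0,0,0.025],"dr":[0,0,0]},{"jaw":0.015,"offset":[0,0,0.015],"dr":[0,0,0]},{"jaw":0.015,"offset":[0,0,0.007],"dr":[0,0,0]},{"jaw":0.015,"offset":[0,0,0.003],"dr":[0,0,0]},{"jaw":0.015,"offset":[0,0,0],"dr":[0,0,0]},{"jaw":0.015,"offset":[0,0,0],"dr":[0,0,0]}]'
python3 -m creep '[{"jaw":0.015,"offset":[0,0,0.001],"dr":[0,0,0]},{"jaw":0.015,"offset":[0,0,0],"dr":[0,0,0]}]'
python3 -m creep '[{"jaw":0.032,"offset":[0,0,0],"dr":[0,0,0]},{"jaw":0.05,"offset":[0,0,0],"dr":[0,0,0]},{"jaw":0.05,"offset":[0,0,0],"dr":[0,0,0]},{"jaw":0.05,"offset":[0,0,0],"dr":[0,0,0]},{"jaw":0.05,"offset":[0,0,0],"dr":[0,0,0]},{"jaw":0.05,"offset":[0,0,-0.03],"dr":[0,0,0]},{"jaw":0.06,"offset":[0,0,-0.04],"dr":[0,0,0]},{"jaw":0.06,"offset":[0,0,-0.04],"dr":[0,0,0]}]'
python3 plan.py 512.6 -101.2 120 0
```

```text
time: 6.23
eef_pos: [493.1, -418.8, 10.2]
tcp_rot: [1.0, 0.001, -0.0, -0.0]
force: [0.9, -0.2, -0.9]
opening: 25.1
time: 6.4
eef_pos: [493.5, -419.4, 9.8]
tcp_rot: [1.0, 0.0, 0.0, -0.0]
force: [-0.7, 1.7, 3.6]
opening: 25.4
time: 7.07
eef_pos: [492.0, -418.9, 118.4]
tcp_rot: [1.0, 0.0, -0.002, -0.002]
force: [1.3, -0.9, 0.6]
opening: 59.9
t 7.07 p [ 492.  -418.9  118.4] phi 0.02 tilt [-0.2  0.2] open 59.9 F [ 1.3 -0.9  0.6]
tool d mm [  20.7 -317.7   -0.7]
turn 0.017957281435483488
```

```bash
python3 -m creep '[{"jaw":0.06,"offset":[0.0025,-0.0397,0],"dr":[0,0,0]},{"jaw":0.06,"offset":[0.0025,-0.0397,0],"dr":[0,0,0]},{"jaw":0.06,"offset":[0.0025,-0.0397,0],"dr":[0,0,0]},{"jaw":0.06,"offset":[0.0025,-0.0397,0],"dr":[0,0,0]},{"jaw":0.06,"offset":[0.0025,-0.0397,0],"dr":[0,0,0]},{"jaw":0.06,"offset":[0.0025,-0.0397,0],"dr":[0,0,0]},{"jaw":0.06,"offset":[0.0025,-0.0397,0],"dr":[0,0,0]},{"jaw":0.06,"offset":[0.0025,-0.0397,0],"dr":[0,0,0]}]' >/dev/null
python3 -m creep '[{"jaw":0.06,"offset":[0,0,0],"dr":[0,0,0]},{"jaw":0.06,"offset":[0,0,0],"dr":[0,0,0]},{"jaw":0.06,"offset":[0,0,0],"dr":[0,0,0]}]' >/dev/null
python3 plan.py 512.6 -101.2 16 0; python3 plan.py 512.6 -101.2 16 0
python3 -c "
from h import *
snap('wrist','w2')"
```

```text
t 7.98 p [ 513.4 -102.5  119.4] phi 0.1 tilt [ 0. -0.] open 59.9 F [-0.3 -0.9  0.5]
tool d mm [ -0.9  -1.3 103.4]
turn 0.09634271345586783
t 7.98 p [ 513.4 -102.5  119.4] phi 0.1 tilt [ 0. -0.] open 59.9 F [-0.3 -0.9  0.5]
tool d mm [ -0.9  -1.3 103.4]
turn 0.09634271345586783
```

View pics/w2.png

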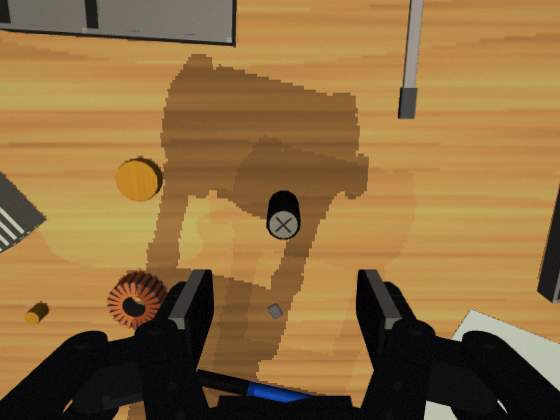

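The thin cap top sits at (284,225), centred between the jaws. I'll descend and grip.

```bash
python3 -m creep '[{"jaw":0.06,"offset":[-0.001,-0.001,0.03],"dr":[0,0,0]},{"jaw":0.06,"offset":[0,0,0.03],"dr":[0,0,0]},{"jaw":0.06,"offset":[0,0,0.025],"dr":[0,0,0]},{"jaw":0.06,"offset":[0,0,0.018],"dr":[0,0,0]},{"jaw":0.06,"offset":[0,0,0],"dr":[0,0,0]},{"jaw":0.04,"offset":[0,0,0],"dr":[0,0,0]},{"jaw":0.012,"offset":[0,0,0],"dr":[0,0,0]},{"jaw":0.012,"offset":[0,0,0],"dr":[0,0,0]}]' 30
python3 -m creep '[{"jaw":0.012,"offset":[0,0,0],"dr":[0,0,0]},{"jaw":0.012,"offset":[0,0,0],"dr":[0,0,0]},{"jaw":0.012,"offset":[0,0,0],"dr":[0,0,0]},{"jaw":0.012,"offset":[0,0,0],"dr":[0,0,0]},{"jaw":0.012,"offset":[0,0,0],"dr":[0,0,0]}]'
python3 -m creep '[{"jaw":0.012,"offset":[0,0,-0.02],"dr":[0,0,0]},{"jaw":0.012,"offset":[0,0,-0.03],"dr":[0,0,0]},{"jaw":0.012,"offset":[0,0,-0.03],"dr":[0,0,0]},{"jaw":0.012,"offset":[0,0,0],"dr":[0,0,0]},{"jaw":0.012,"offset":[0,0,0],"dr":[0,0,0]}]'
python3 plan.py 664 44 96 0
```

```text
time: 8.7
eef_pos: [514.0, -102.5, 18.0]
tcp_rot: [1.0, -0.0, 0.002, 0.0]
force: [0.2, -0.5, -0.2]
opening: 24.0
time: 9.12
eef_pos: [514.1, -102.1, 18.1]
tcp_rot: [1.0, 0.0, 0.002, 0.001]
force: [-0.1, -2.3, 6.5]
opening: 20.7
time: 9.53
eef_pos: [514.3, -101.6, 98.9]
tcp_rot: [1.0, 0.0, 0.003, 0.001]
force: [-0.2, 0.5, 0.6]
opening: 20.9
t 9.53 p [ 514.3 -101.6   98.9] phi 0.03 tilt [ 0.3 -0.1] open 20.9 F [-0.2  0.5  0.6]
tool d mm [ 149.8 -145.6    3.5]
turn 0.03282240991278773
```

```bash
python3 -c "
from h import *
print(w(235,45,18,'w2'))"
python3 -m creep '[{"jaw":0.012,"offset":[0.03,-0.0292,0],"dr":[0,0,0]},{"jaw":0.012,"offset":[0.03,-0.0292,0],"dr":[0,0,0]},{"jaw":0.012,"offset":[0.03,-0.0292,0],"dr":[0,0,0]},{"jaw":0.012,"offset":[0.03,-0.0292,0],"dr":[0,0,0]},{"jaw":0.012,"offset":[0.03,-0.0292,0],"dr":[0,0,0]},{"jaw":0.012,"offset":[0,0,0],"dr":[0,0,0]},{"jaw":0.012,"offset":[0,0,0],"dr":[0,0,0]}]' 
python3 plan.py 664 44 22 0
python3 -c "
from h import *
snap('wrist','w3')"
```

```text
[618.72059611 -72.00165873]
time: 10.12
eef_pos: [661.4, 46.0, 94.0]
tcp_rot: [1.0, 0.002, -0.001, -0.0]
force: [-1.0, -0.6, -0.9]
opening: 21.0
t 10.12 p [661.4  46.   94. ] phi 0.2 tilt [-0.2  0. ] open 21.0 F [-1.  -0.6 -0.9]
tool d mm [ 2.8  2.  72. ]
turn 0.2047728897204036
```

View pics/w3.png

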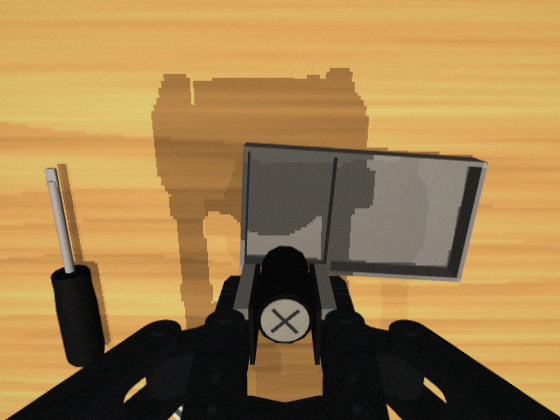

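The tray's smaller bay is at left (rows 145–265, columns 245–330), and the cap is held upright above it. I'll lower it by 77 mm and release.

```bash
python3 -m creep '[{"jaw":0.012,"offset":[0.002,0.001,0.025],"dr":[0,0,0]},{"jaw":0.012,"offset":[0,0,0.025],"dr":[0,0,0]},{"jaw":0.012,"offset":[0,0,0.015],"dr":[0,0,0]},{"jaw":0.012,"offset":[0,0,0.007],"dr":[0,0,0]},{"jaw":0.012,"offset":[0,0,0.003],"dr":[0,0,0]},{"jaw":0.012,"offset":[0,0,0.001],"dr":[0,0,0]},{"jaw":0.012,"offset":[0,0,0],"dr":[0,0,0]},{"jaw":0.012,"offset":[0,0,0],"dr":[0,0,0]}]'
python3 -m creep '[{"jaw":0.025,"offset":[0,0,0],"dr":[0,0,0]},{"jaw":0.03,"offset":[0,0,0],"dr":[0,0,0]},{"jaw":0.04,"offset":[0,0,0],"dr":[0,0,0]},{"jaw":0.04,"offset":[0,0,0],"dr":[0,0,0]},{"jaw":0.04,"offset":[0,0,-0.02],"dr":[0,0,0]},{"jaw":0.04,"offset":[0,0,-0.03],"dr":[0,0,0]},{"jaw":0.06,"offset":[0,0,-0.04],"dr":[0,0,0]},{"jaw":0.06,"offset":[0,0,-0.03],"dr":[0,0,0]}]'
python3 plan.py 447.6 187 140 0
```

```text
time: 10.83
eef_pos: [663.1, 42.2, 21.0]
tcp_rot: [1.0, -0.0, -0.0, 0.0]
force: [-1.5, -0.9, 2.1]
opening: 20.9
time: 11.5
eef_pos: [663.8, 43.1, 142.3]
tcp_rot: [1.0, 0.0, 0.0, -0.0]
force: [1.4, 0.1, 1.3]
opening: 60.2
t 11.5 p [663.8  43.1 142.3] phi 0.03 tilt [0. 0.] open 60.2 F [1.4 0.1 1.3]
tool d mm [-216.1 -144.     2.1]
turn 0.026137252786085308
```

```bash
python3 -m creep '[{"jaw":0.07,"offset":[-0.0309,-0.0206,0],"dr":[0,0,0]},{"jaw":0.07,"offset":[-0.0309,-0.0206,0],"dr":[0,0,0]},{"jaw":0.07,"offset":[-0.0309,-0.0206,0],"dr":[0,0,0]},{"jaw":0.07,"offset":[-0.0309,-0.0206,0],"dr":[0,0,0]},{"jaw":0.07,"offset":[-0.0309,-0.0206,0],"dr":[0,0,0]},{"jaw":0.07,"offset":[-0.0309,-0.0206,0],"dr":[0,0,0]},{"jaw":0.07,"offset":[-0.0309,-0.0206,0],"dr":[0,0,0]},{"jaw":0.07,"offset":[0,0,0],"dr":[0,0,0]}]' >/dev/null
python3 -m creep '[{"jaw":0.07,"offset":[0,0,0],"dr":[0,0,0]},{"jaw":0.07,"offset":[0,0,0],"dr":[0,0,0]}]' >/dev/null
python3 plan.py 447.6 187 20 0
python3 -c "
from h import *
snap('wrist','w4')"
```

```text
t 12.33 p [447.7 187.3 140.7] phi 0.08 tilt [0.1 0. ] open 69.9 F [ 0.1 -0.5  0.8]
tool d mm [ -0.3   0.3 120.7]
turn 0.0848330284144836
```

View pics/w4.png

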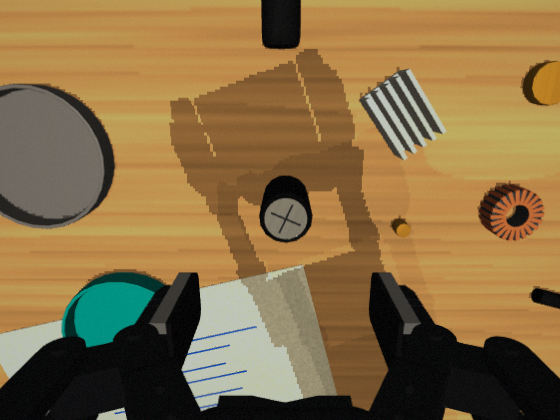

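The thick cap top is at (286,219), centred. The big sink's top corners are near (408,69), (445,131), (404,160) and (361,97), and the coil top is at (514,212).

```bash
python3 - <<'E'
from h import *
print('cap',w(286,219,55,'w4'),'turq edge',w(185,300,18,'w4'),'coil',w(515,212,18,'w4'))
P=np.array([w(*p,25,'w4') for p in((408,69),(445,131),(404,160),(361,97))]); print(P.mean(0))
for a,b in((0,1),(3,2),(3,0),(2,1)): e=P[a]-P[b]; print(np.linalg.norm(e),np.degrees(np.arctan2(e[1],e[0])))
E
python3 -m creep '[{"jaw":0.055,"offset":[0,0,0.035],"dr":[0,0,0]},{"jaw":0.055,"offset":[0,0,0.035],"dr":[0,0,0]},{"jaw":0.055,"offset":[0,0,0.03],"dr":[0,0,0]},{"jaw":0.055,"offset":[0,0,0.02],"dr":[0,0,0]},{"jaw":0.055,"offset":[0,0,0],"dr":[0,0,0]},{"jaw":0.055,"offset":[0,0,0],"dr":[0,0,0]}]' 40
python3 -m creep '[{"jaw":0.025,"offset":[0,0,0],"dr":[0,0,0]},{"jaw":0.025,"offset":[0,0,0],"dr":[0,0,0]},{"jaw":0.025,"offset":[0,0,0],"dr":[0,0,0]},{"jaw":0.025,"offset":[0,0,0],"dr":[0,0,0]},{"jaw":0.025,"offset":[0,0,0],"dr":[0,0,0]},{"jaw":0.025,"offset":[0,0,0],"dr":[0,0,0]},{"jaw":0.025,"offset":[0,0,0],"dr":[0,0,0]}]'
python3 -m creep '[{"jaw":0.025,"offset":[0,0,-0.03],"dr":[0,0,0]},{"jaw":0.025,"offset":[0,0,-0.03],"dr":[0,0,0]},{"jaw":0.025,"offset":[0,0,-0.03],"dr":[0,0,0]},{"jaw":0.025,"offset":[0,0,0],"dr":[0,0,0]},{"jaw":0.025,"offset":[0,0,0],"dr":[0,0,0]}]'
python3 plan.py 661 -27.4 110 0
```

```text
cap [447.67553426 186.79854709] turq edge [365.34336208 268.29871113] coil [440.84614696  14.35063853]
[511.48056624 106.84682787]
49.26285593847405 36.56900707246716
53.25615985838452 37.94428323097828
34.364218044208926 120.78566177745101
32.91514756888723 127.4658239762329
time: 12.88
eef_pos: [447.1, 186.1, 19.2]
tcp_rot: [1.0, -0.001, -0.001, 0.001]
force: [-0.0, 0.1, 0.7]
opening: 55.3
time: 13.47
eef_pos: [449.3, 187.7, 22.3]
tcp_rot: [1.0, 0.0, 0.002, -0.001]
force: [1.7, -2.0, 7.1]
opening: 33.9
time: 13.88
eef_pos: [448.8, 187.9, 112.7]
tcp_rot: [1.0, 0.0, 0.002, -0.001]
force: [-0.6, 1.0, -0.7]
opening: 34.1
t 13.88 p [448.8 187.9 112.7] phi 0.03 tilt [0.3 0.1] open 34.1 F [-0.6  1.  -0.7]
tool d mm [212.  215.4   3.4]
turn 0.034676587295005286
```

```bash
python3 -m creep '[{"jaw":0.025,"offset":[0.0265,0.0275,0],"dr":[0,0,0]},{"jaw":0.025,"offset":[0.0265,0.0275,0],"dr":[0,0,0]},{"jaw":0.025,"offset":[0.0265,0.0275,0],"dr":[0,0,0]},{"jaw":0.025,"offset":[0.0265,0.0275,0],"dr":[0,0,0]},{"jaw":0.025,"offset":[0.0265,0.0275,0],"dr":[0,0,0]},{"jaw":0.025,"offset":[0.0265,0.0275,0],"dr":[0,0,0]},{"jaw":0.025,"offset":[0.0265,0.0275,0],"dr":[0,0,0]},{"jaw":0.025,"offset":[0.0265,0.0275,0],"dr":[0,0,0]}]' >/dev/null
python3 -m creep '[{"jaw":0.025,"offset":[0,0,0],"dr":[0,0,0]},{"jaw":0.025,"offset":[0,0,0],"dr":[0,0,0]},{"jaw":0.025,"offset":[0,0,0],"dr":[0,0,0]}]'
python3 plan.py 661 -31 24 0
```

```text
time: 14.8
eef_pos: [657.4, -32.7, 107.8]
tcp_rot: [1.0, -0.0, -0.002, -0.0]
force: [0.4, 0.3, -0.9]
opening: 34.1
t 14.8 p [657.4 -32.7 107.8] phi -0.02 tilt [-0.3  0. ] open 34.1 F [ 0.4  0.3 -0.9]
tool d mm [ 4.  -1.6 83.8]
turn -0.020322415507950543
```

Next I'll lower it by 87 mm (raised 90, less the 3 mm floor), release and go up.

```bash
python3 -m creep '[{"jaw":0.025,"offset":[0.003,0,0.03],"dr":[0,0,0]},{"jaw":0.025,"offset":[0,0,0.03],"dr":[0,0,0]},{"jaw":0.025,"offset":[0,0,0.015],"dr":[0,0,0]},{"jaw":0.025,"offset":[0,0,0.007],"dr":[0,0,0]},{"jaw":0.025,"offset":[0,0,0.003],"dr":[0,0,0]},{"jaw":0.025,"offset":[0,0,0.001],"dr":[0,0,0]},{"jaw":0.025,"offset":[0,0,0],"dr":[0,0,0]},{"jaw":0.025,"offset":[0,0,0],"dr":[0,0,0]}]'
python3 -m creep '[{"jaw":0.038,"offset":[0,0,0],"dr":[0,0,0]},{"jaw":0.045,"offset":[0,0,0],"dr":[0,0,0]},{"jaw":0.05,"offset":[0,0,0],"dr":[0,0,0]},{"jaw":0.05,"offset":[0,0,0],"dr":[0,0,0]},{"jaw":0.05,"offset":[0,0,-0.02],"dr":[0,0,0]},{"jaw":0.05,"offset":[0,0,-0.03],"dr":[0,0,0]},{"jaw":0.06,"offset":[0,0,-0.04],"dr":[0,0,0]},{"jaw":0.06,"offset":[0,0,-0.03],"dr":[0,0,0]}]'
python3 plan.py 511 105 140 37
```

```text
time: 15.47
eef_pos: [662.0, -31.9, 25.4]
tcp_rot: [1.0, 0.001, 0.0, -0.0]
force: [-2.3, -0.2, 4.0]
opening: 33.8
time: 16.13
eef_pos: [662.6, -33.0, 146.3]
tcp_rot: [1.0, 0.0, 0.0, 0.0]
force: [0.5, 0.2, 0.3]
opening: 59.9
t 16.13 p [662.6 -33.  146.3] phi 0.02 tilt [ 0. -0.] open 59.9 F [0.5 0.2 0.3]
tool d mm [-151.5 -138.     6.1]
turn -36.98487261147708
```

```bash
python3 -m creep '[{"jaw":0.06,"offset":[-0.0302,-0.0276,0],"dr":[0,0,0]},{"jaw":0.06,"offset":[-0.0302,-0.0276,0],"dr":[0,0,0]},{"jaw":0.06,"offset":[-0.0302,-0.0276,0],"dr":[0,0,0]},{"jaw":0.06,"offset":[-0.0302,-0.0276,0],"dr":[0,0,0]},{"jaw":0.06,"offset":[-0.0302,-0.0276,0],"dr":[0,0,0]},{"jaw":0.06,"offset":[0,0,0],"dr":[0,0,-6.17]},{"jaw":0.06,"offset":[0,0,0],"dr":[0,0,-6.17]},{"jaw":0.06,"offset":[0,0,0],"dr":[0,0,-6.17]}]' >/dev/null
python3 -m creep '[{"jaw":0.06,"offset":[0,0,0],"dr":[0,0,-6.17]},{"jaw":0.06,"offset":[0,0,0],"dr":[0,0,-6.17]},{"jaw":0.06,"offset":[0,0,0],"dr":[0,0,-6.17]},{"jaw":0.06,"offset":[0,0,0],"dr":[0,0,0]},{"jaw":0.06,"offset":[0,0,0],"dr":[0,0,0]}]' >/dev/null
python3 plan.py 511 105 5 37
python3 -c "
from h import *
snap('wrist','w5')"
```

```text
t 17.22 p [511.2 105.1 144.2] phi 36.87 tilt [0. 0.] open 60.1 F [-0.  -1.   0.1]
tool d mm [ -0.2  -0.1 139.2]
turn -0.13178020044091454
```

View pics/w5.png

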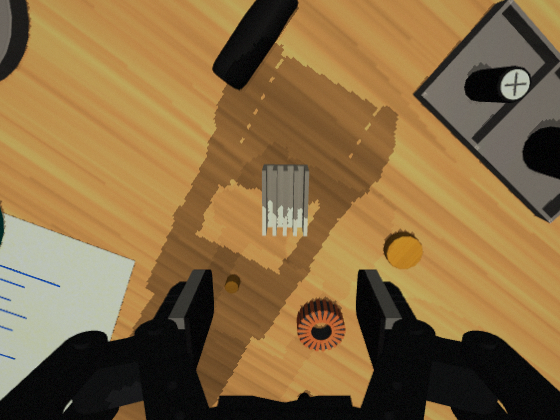

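The big sink is at columns 262–309 and rows 165–236, centred and aligned with the jaws. The thin cap stands upright in its bay at top right. I'll descend 139 mm.

```bash
python3 -m creep '[{"jaw":0.06,"offset":[0,0,0.035],"dr":[0,0,0]},{"jaw":0.06,"offset":[0,0,0.035],"dr":[0,0,0]},{"jaw":0.06,"offset":[0,0,0.03],"dr":[0,0,0]},{"jaw":0.06,"offset":[0,0,0.023],"dr":[0,0,0]},{"jaw":0.06,"offset":[0,0,0.015],"dr":[0,0,0]},{"jaw":0.06,"offset":[0,0,0],"dr":[0,0,0]},{"jaw":0.06,"offset":[0,0,0],"dr":[0,0,0]}]' 40
python3 -m creep '[{"jaw":0.025,"offset":[0,0,0],"dr":[0,0,0]},{"jaw":0.025,"offset":[0,0,0],"dr":[0,0,0]},{"jaw":0.025,"offset":[0,0,0],"dr":[0,0,0]},{"jaw":0.025,"offset":[0,0,0],"dr":[0,0,0]},{"jaw":0.025,"offset":[0,0,0],"dr":[0,0,0]},{"jaw":0.025,"offset":[0,0,0],"dr":[0,0,0]},{"jaw":0.025,"offset":[0,0,0],"dr":[0,0,0]}]'
python3 -m creep '[{"jaw":0.025,"offset":[0,0,-0.03],"dr":[0,0,0]},{"jaw":0.025,"offset":[0,0,-0.03],"dr":[0,0,0]},{"jaw":0.025,"offset":[0,0,-0.03],"dr":[0,0,0]},{"jaw":0.025,"offset":[0,0,0],"dr":[0,0,6.16]},{"jaw":0.025,"offset":[0,0,0],"dr":[0,0,6.16]},{"jaw":0.025,"offset":[0,0,0],"dr":[0,0,6.16]}]'
python3 -m creep '[{"jaw":0.025,"offset":[0,0,0],"dr":[0,0,6.16]},{"jaw":0.025,"offset":[0,0,0],"dr":[0,0,6.16]},{"jaw":0.025,"offset":[0,0,0],"dr":[0,0,6.16]},{"jaw":0.025,"offset":[0,0,0],"dr":[0,0,0]},{"jaw":0.025,"offset":[0,0,0],"dr":[0,0,0]}]'
python3 plan.py 492.6 -342 95 0
```

```text
time: 17.85
eef_pos: [510.3, 104.9, 5.5]
tcp_rot: [0.948, 0.317, -0.001, -0.0]
force: [-0.6, 0.7, 0.3]
opening: 60.2
time: 18.43
eef_pos: [513.1, 105.4, 8.2]
tcp_rot: [0.948, 0.318, 0.002, 0.0]
force: [0.3, -0.4, 7.3]
opening: 33.0
time: 18.93
eef_pos: [511.8, 105.2, 97.7]
tcp_rot: [0.987, 0.159, 0.001, -0.0]
force: [-0.1, 0.5, -1.0]
opening: 33.1
time: 19.35
eef_pos: [511.0, 105.1, 96.4]
tcp_rot: [1.0, 0.002, 0.0, -0.0]
force: [0.2, 0.3, -0.9]
opening: 33.1
t 19.35 p [511.  105.1  96.4] phi 0.25 tilt [0. 0.] open 33.1 F [ 0.2  0.3 -0.9]
tool d mm [-20.4 447.    1.4]
turn 0.250243170825923
```

```bash
python3 -m creep '[{"jaw":0.025,"offset":[-0.0017,0.0373,0],"dr":[0,0,0]},{"jaw":0.025,"offset":[-0.0017,0.0373,0],"dr":[0,0,0]},{"jaw":0.025,"offset":[-0.0017,0.0373,0],"dr":[0,0,0]},{"jaw":0.025,"offset":[-0.0017,0.0373,0],"dr":[0,0,0]},{"jaw":0.025,"offset":[-0.0017,0.0373,0],"dr":[0,0,0]},{"jaw":0.025,"offset":[-0.0017,0.0373,0],"dr":[0,0,0]},{"jaw":0.025,"offset":[-0.0017,0.0373,0],"dr":[0,0,0]},{"jaw":0.025,"offset":[-0.0017,0.0373,0],"dr":[0,0,0]}]' >/dev/null
python3 -m creep '[{"jaw":0.025,"offset":[-0.0017,0.0373,0],"dr":[0,0,0]},{"jaw":0.025,"offset":[-0.0017,0.0373,0],"dr":[0,0,0]},{"jaw":0.025,"offset":[-0.0017,0.0373,0],"dr":[0,0,0]},{"jaw":0.025,"offset":[-0.0017,0.0373,0],"dr":[0,0,0]},{"jaw":0.025,"offset":[0,0,0],"dr":[0,0,0]},{"jaw":0.025,"offset":[0,0,0],"dr":[0,0,0]},{"jaw":0.025,"offset":[0,0,0],"dr":[0,0,0]}]' >/dev/null
python3 plan.py 492.6 -342 9 0
python3 -c "
from h import *
snap('wrist','w6')"
```

```text
t 20.6 p [ 490.9 -342.1   95.9] phi 0.12 tilt [-0.   0.1] open 33.3 F [ 0.3 -0.  -1.1]
tool d mm [ 1.7 -0.  86.9]
turn 0.11707381806693909
```

View pics/w6.png

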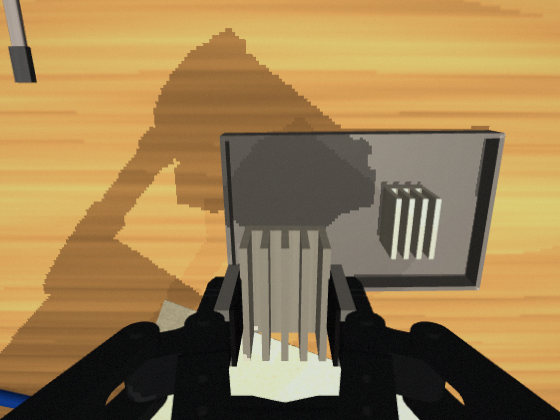

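The small sink stands fins up in the tray at (410,220), and the big sink is held level. I'll shift 8 mm away from the near wall for finger room, then lower.

```bash
python3 -m creep '[{"jaw":0.025,"offset":[0.002,0.009,0.03],"dr":[0,0,0]},{"jaw":0.025,"offset":[0,0,0.03],"dr":[0,0,0]},{"jaw":0.025,"offset":[0,0,0.015],"dr":[0,0,0]},{"jaw":0.025,"offset":[0,0,0.007],"dr":[0,0,0]},{"jaw":0.025,"offset":[0,0,0.003],"dr":[0,0,0]},{"jaw":0.025,"offset":[0,0,0.001],"dr":[0,0,0]},{"jaw":0.025,"offset":[0,0,0],"dr":[0,0,0]},{"jaw":0.025,"offset":[0,0,0],"dr":[0,0,0]}]'
python3 -m creep '[{"jaw":0.038,"offset":[0,0,0],"dr":[0,0,0]},{"jaw":0.044,"offset":[0,0,0],"dr":[0,0,0]},{"jaw":0.046,"offset":[0,0,0],"dr":[0,0,0]},{"jaw":0.046,"offset":[0,0,0],"dr":[0,0,0]},{"jaw":0.046,"offset":[0,0,-0.02],"dr":[0,0,0]},{"jaw":0.046,"offset":[0,0,-0.03],"dr":[0,0,0]},{"jaw":0.06,"offset":[0,0,-0.04],"dr":[0,0,0]},{"jaw":0.06,"offset":[0,0,-0.04],"dr":[0,0,0]}]'
python3 plan.py 439.6 13 140 0
```

```text
time: 21.32
eef_pos: [494.3, -350.8, 11.2]
tcp_rot: [1.0, 0.002, 0.001, 0.0]
force: [0.3, 1.8, 1.6]
opening: 32.9
time: 21.98
eef_pos: [492.3, -350.7, 140.2]
tcp_rot: [1.0, 0.001, -0.001, -0.001]
force: [0.8, -0.7, 1.3]
opening: 59.9
t 21.98 p [ 492.3 -350.7  140.2] phi 0.07 tilt [-0.2  0.1] open 59.9 F [ 0.8 -0.7  1.3]
tool d mm [ -52.2 -363.8    1.1]
turn 0.07497165367399365
```

```bash
python3 -m creep '[{"jaw":0.06,"offset":[-0.0052,-0.0364,0],"dr":[0,0,0]},{"jaw":0.06,"offset":[-0.0052,-0.0364,0],"dr":[0,0,0]},{"jaw":0.06,"offset":[-0.0052,-0.0364,0],"dr":[0,0,0]},{"jaw":0.06,"offset":[-0.0052,-0.0364,0],"dr":[0,0,0]},{"jaw":0.06,"offset":[-0.0052,-0.0364,0],"dr":[0,0,0]},{"jaw":0.06,"offset":[-0.0052,-0.0364,0],"dr":[0,0,0]},{"jaw":0.06,"offset":[-0.0052,-0.0364,0],"dr":[0,0,0]},{"jaw":0.06,"offset":[-0.0052,-0.0364,0],"dr":[0,0,0]}]' >/dev/null
python3 -m creep '[{"jaw":0.06,"offset":[-0.0052,-0.0364,0],"dr":[0,0,0]},{"jaw":0.06,"offset":[-0.0052,-0.0364,0],"dr":[0,0,0]},{"jaw":0.06,"offset":[0,0,0],"dr":[0,0,0]},{"jaw":0.06,"offset":[0,0,0],"dr":[0,0,0]},{"jaw":0.06,"offset":[0,0,0],"dr":[0,0,0]}]' >/dev/null
python3 plan.py 439.6 13 2 0
python3 -c "
from h import *
snap('wrist','w7')"
```

```text
t 23.07 p [441.1  12.2 140.5] phi 0.15 tilt [ 0. -0.] open 59.9 F [1.  0.3 0.5]
tool d mm [ -1.6  -0.9 138.5]
turn 0.15136765357528162
```

View pics/w7.png

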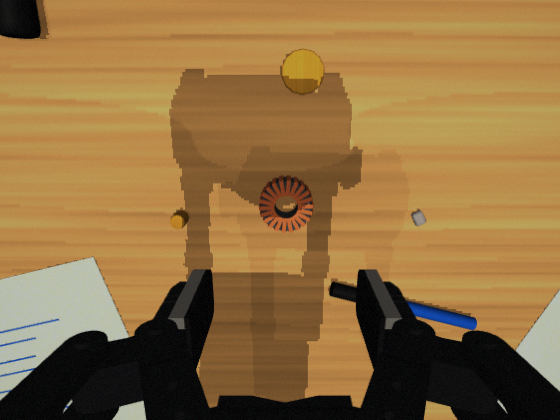

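The coil top is at (287,206). The pen and the small bits are clear of the fingers.

```bash
python3 -c "
from h import *
print(w(287,206,18,'w7'))"
python3 -m creep '[{"jaw":0.06,"offset":[-0.001,-0.001,0.035],"dr":[0,0,0]},{"jaw":0.06,"offset":[0,0,0.035],"dr":[0,0,0]},{"jaw":0.06,"offset":[0,0,0.03],"dr":[0,0,0]},{"jaw":0.06,"offset":[0,0,0.023],"dr":[0,0,0]},{"jaw":0.06,"offset":[0,0,0.014],"dr":[0,0,0]},{"jaw":0.06,"offset":[0,0,0],"dr":[0,0,0]},{"jaw":0.06,"offset":[0,0,0],"dr":[0,0,0]}]' 40
python3 -m creep '[{"jaw":0.03,"offset":[0,0,0],"dr":[0,0,0]},{"jaw":0.03,"offset":[0,0,0],"dr":[0,0,0]},{"jaw":0.03,"offset":[0,0,0],"dr":[0,0,0]},{"jaw":0.03,"offset":[0,0,0],"dr":[0,0,0]},{"jaw":0.03,"offset":[0,0,0],"dr":[0,0,0]},{"jaw":0.03,"offset":[0,0,0],"dr":[0,0,0]},{"jaw":0.03,"offset":[0,0,0],"dr":[0,0,0]}]'
python3 -m creep '[{"jaw":0.03,"offset":[0,0,-0.03],"dr":[0,0,0]},{"jaw":0.03,"offset":[0,0,-0.03],"dr":[0,0,0]},{"jaw":0.03,"offset":[0,0,-0.03],"dr":[0,0,0]},{"jaw":0.03,"offset":[0,0,0],"dr":[0,0,0]},{"jaw":0.03,"offset":[0,0,0],"dr":[0,0,0]}]'
python3 plan.py 477.8 367.6 93 0
```

```text
[438.58938043  10.72145676]
time: 23.7
eef_pos: [439.4, 12.1, 2.6]
tcp_rot: [1.0, -0.0, -0.001, 0.0]
force: [0.1, 0.4, 0.3]
opening: 60.0
time: 24.28
eef_pos: [441.8, 12.9, 5.0]
tcp_rot: [1.0, 0.001, 0.002, 0.0]
force: [-0.4, -4.0, 7.1]
opening: 38.0
time: 24.7
eef_pos: [442.2, 13.5, 95.9]
tcp_rot: [1.0, 0.001, 0.003, -0.0]
force: [-0.6, -0.1, -0.9]
opening: 37.9
t 24.7 p [442.2  13.5  95.9] phi 0.1 tilt [0.4 0. ] open 37.9 F [-0.6 -0.1 -0.9]
tool d mm [  36.1 -354.     3.1]
turn 0.09500118190840164
```

```bash
python3 -m creep '[{"jaw":0.03,"offset":[0.0036,-0.0354,0],"dr":[0,0,0]},{"jaw":0.03,"offset":[0.0036,-0.0354,0],"dr":[0,0,0]},{"jaw":0.03,"offset":[0.0036,-0.0354,0],"dr":[0,0,0]},{"jaw":0.03,"offset":[0.0036,-0.0354,0],"dr":[0,0,0]},{"jaw":0.03,"offset":[0.0036,-0.0354,0],"dr":[0,0,0]},{"jaw":0.03,"offset":[0.0036,-0.0354,0],"dr":[0,0,0]},{"jaw":0.03,"offset":[0.0036,-0.0354,0],"dr":[0,0,0]},{"jaw":0.03,"offset":[0.0036,-0.0354,0],"dr":[0,0,0]}]' >/dev/null
python3 -m creep '[{"jaw":0.03,"offset":[0.0036,-0.0354,0],"dr":[0,0,0]},{"jaw":0.03,"offset":[0.0036,-0.0354,0],"dr":[0,0,0]},{"jaw":0.03,"offset":[0,0,0],"dr":[0,0,0]},{"jaw":0.03,"offset":[0,0,0],"dr":[0,0,0]},{"jaw":0.03,"offset":[0,0,0],"dr":[0,0,0]}]' >/dev/null
python3 plan.py 477.8 367.6 6 0
python3 -c "
from h import *
snap('wrist','w8')"
```

```text
t 25.78 p [473.9 366.5  91.3] phi 0.14 tilt [-0.2 -0.1] open 38.1 F [ 0.1  0.1 -1.3]
tool d mm [ 4.1 -1.3 85.3]
turn 0.13971192736323837
```

View pics/w8.png

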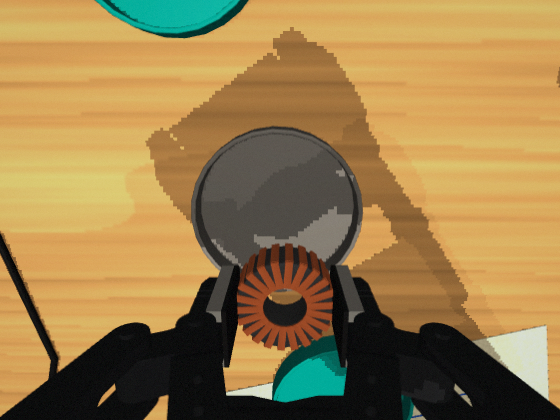

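```bash
python3 -c "
from h import *
a,b,c=w(192,208,18,'w8'),w(361,208,18,'w8'),w(277,127,18,'w8'); print(a,b,c,(a+b)/2)"
python3 plan.py 477.8 367.6 6 0
```

```text
[484.76319302 422.9343288 ] [484.98341226 320.42550886] [532.99293249 371.24781658] [484.87330264 371.67991883]
t 25.83 p [474.1 366.   91.6] phi 0.08 tilt [-0.2 -0.1] open 38.0 F [0.2 0.4 0.2]
tool d mm [ 3.9 -1.8 85.6]
turn 0.07792610616998866
```

```bash
python3 -m creep '[{"jaw":0.03,"offset":[0.005,-0.004,0.03],"dr":[0,0,0]},{"jaw":0.03,"offset":[0,0,0.03],"dr":[0,0,0]},{"jaw":0.03,"offset":[0,0,0.015],"dr":[0,0,0]},{"jaw":0.03,"offset":[0,0,0.007],"dr":[0,0,0]},{"jaw":0.03,"offset":[0,0,0.003],"dr":[0,0,0]},{"jaw":0.03,"offset":[0,0,0.001],"dr":[0,0,0]},{"jaw":0.03,"offset":[0,0,0],"dr":[0,0,0]},{"jaw":0.03,"offset":[0,0,0],"dr":[0,0,0]}]'
python3 -m creep '[{"jaw":0.042,"offset":[0,0,0],"dr":[0,0,0]},{"jaw":0.048,"offset":[0,0,0],"dr":[0,0,0]},{"jaw":0.052,"offset":[0,0,0],"dr":[0,0,0]},{"jaw":0.052,"offset":[0,0,0],"dr":[0,0,0]},{"jaw":0.052,"offset":[0,0,-0.02],"dr":[0,0,0]},{"jaw":0.052,"offset":[0,0,-0.03],"dr":[0,0,0]},{"jaw":0.06,"offset":[0,0,-0.04],"dr":[0,0,0]},{"jaw":0.06,"offset":[0,0,-0.04],"dr":[0,0,0]}]'
python3 -m creep '[{"jaw":0.06,"offset":[-0.03,0,-0.03],"dr":[0,0,0]},{"jaw":0.06,"offset":[-0.03,0,-0.03],"dr":[0,0,0]},{"jaw":0.06,"offset":[-0.03,0,-0.03],"dr":[0,0,0]},{"jaw":0.06,"offset":[0,0,0],"dr":[0,0,0]},{"jaw":0.06,"offset":[0,0,0],"dr":[0,0,0]},{"jaw":0.06,"offset":[0,0,0],"dr":[0,0,0]}]'
python3 - <<'E'
from h import *
a=snap('wrist','w9'); t=snap('top','t2'); 
c=lambda i,y,x,h,w_,f:cv2.resize(i[y:y+h,x:x+w_],None,fx=f,fy=f,interpolation=cv2.INTER_CUBIC)
L=np.hstack([c(t,130,240,50,80,5),c(t,195,390,50,80,5)])
cv2.imwrite('pics/c2.png',np.vstack([L,np.hstack([c(a,0,70,340,420,1),np.zeros((340,380,3),np.uint8)])]))
E
```

```text
time: 26.5
eef_pos: [480.9, 370.7, 8.1]
tcp_rot: [1.0, 0.0, 0.0, -0.0]
force: [-0.0, -1.2, 1.5]
opening: 38.3
time: 27.17
eef_pos: [479.3, 370.7, 137.2]
tcp_rot: [1.0, 0.001, -0.001, 0.001]
force: [0.5, 0.1, 0.4]
opening: 59.7
time: 27.67
eef_pos: [392.0, 371.4, 225.7]
tcp_rot: [1.0, 0.001, 0.0, -0.0]
force: [-0.1, 0.4, -0.9]
opening: 59.9
```

View pics/c2.png

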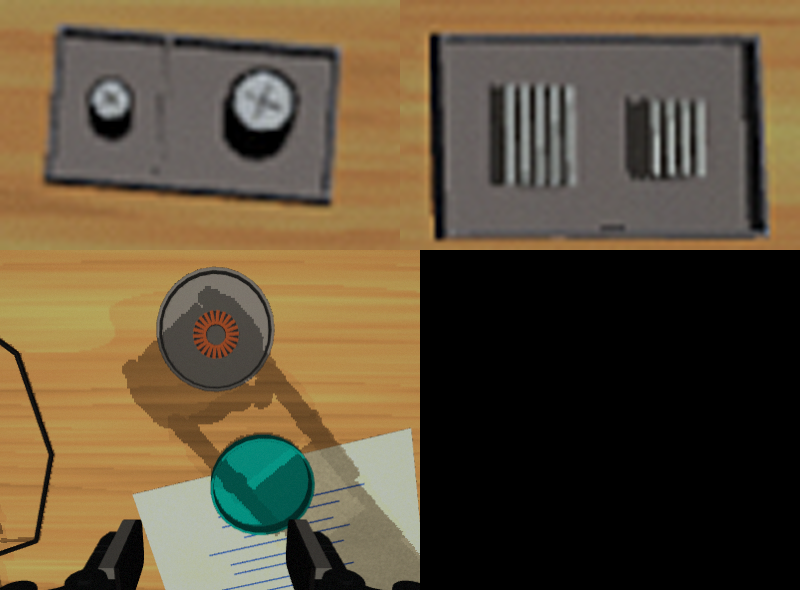

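All five parts are in place: both caps upright in their bays, both sinks fins up in the tray, and the coil flat near the centre of the grey dish.

```bash
python3 plan.py; python3 -c "
from workcell import r; print(r.close_job())"
```

```text
t 27.77 p [391.9 370.7 224. ] phi 0.06 tilt [-0.1 -0.1] open 59.9 F [ 0.3 -0.1 -1.3]
the job is handed in; nothing more can be done
None
```

All five parts were sorted and released, and I handed the job in at about 27.8 s. No verdict is reported.

- **Placement:** The final top and wrist pictures show the thick capacitor upright in the larger bay and the thin one upright in the smaller bay. Both heat sinks are fins up in the undivided tray, and the coil lies flat near the centre of the grey dish.
- **Robot:** The gripper is open, the arm is clear at about 225 mm height, and the last force reading was about 1 N, within noise. The highest force in the readings was about 8 N.
- **Disagreements:** The positions from the top and wrist cameras differed by up to about 4 mm (dish and small heat sink). I used values between the two, well inside the tolerances.
- **Not measured:** I judged that the parts are at rest, upright and on the tray floors from the pictures and how far I lowered them. I did not measure speed, tilt or height.

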